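Charge the cleaning brush at the pump dispenser

ROBOT

A 6-joint arm with a two-finger parallel gripper is mounted at the origin on the work surface. World frame = base frame: x ahead of the robot, y to its left, z up, the work surface at z = 0. Lengths are in m, angles in rad, forces in N, time in s.
With the tool pointing down it reaches from about 0.25 to 0.725 m from the base axis. Payload 9.7 kg.
Tool frame: the origin (TCP) lies between the finger pads; the fingertips stand 22 mm ahead of it and the grasp point (between the pads) lies 3 mm ahead of it (bot.finger_overhang is the distance from the TCP to the fingertips, in m); z points along the fingers, y is the direction in which the jaws open and shut (so a half turn about z gives the same grasp; the last joint's range is limited). The gripper opens to 85 mm and grips with 20 to 120 N. Pads are 22 mm wide; open, the fingers measure 114 mm over their backs; the gripper's body (76 mm by 85 mm) begins 54 mm behind the grasp point. The pads swing forward as they close: fully open they stand 13 mm farther back than shut.
Start: joints at [1.267, 0.087, 0.176, 1.66, 0, 1.571], TCP at [0.165, 0.525, 0.253] pointing down, gripper open.
Joint ranges: [-3.13, 3.13], [-0.85, 1.81], [-1.15, 1.24], [-2.2, 2.28], [-1.44, 1.52], [-3.14, 3.14]. Speed limits (rad/s): [2.22, 2.22, 2.57, 3.14, 3.14, 3.14].

INTERFACE

Orientations are given as a unit quaternion [x, y, z, w].
In Python, from station import bot gives the robot as it stands. The module is installed in compiled form; this text tells all that it offers.
- The arm moves only by the tool jog_arm, never from a script. Its argument "moves" is a list of rows, each an object of numbers: "rx", "ry", "rz": the turn, a rotation vector about the tool's x, y, z in rad; "tx", "ty", "tz": the shift along the tool's x, y, z in units of 50 mm (1.0 is 50 mm); "grip": the finger opening in mm, from 0 to 85.4. A call has exactly 8 rows; each row shifts and turns the commanded pose from where the row before left it, along the tool's axes as they then stand; what a row does not reach is not made up. A row lasts 1/10 s, in which the tool goes at most 50 mm and 8.59 degrees, less where a joint would pass 70% of its speed; a pose out of reach is approached as far as the arm can. A call is refused whole if a number of a shift passes 1 or a number of a turn 0.15, either way. A call with a gripper value outside its range is refused whole. The fingers move at their own pace and stop on an object; "grip_force" is the grip in N (left out, the last holds). Time passes only in rows, so rows that do not move let the fingers close, or fill a call up. It gives the time, the measured TCP pose, the force and the opening at its end, in the units of the state.
- bot.get_obs(): the state, without advancing time (a new reading comes with each control period).
- bot.get_image(name): name is "scene" or "top" or "wrist"; returns the picture (400x640x3 uint8, red, green, blue); there is no depth.
- bot.get_calibration(name): a dict with "vfov" (degrees; the focal length in pixels is half the picture's height over the tangent of half this angle, whatever the lens; pixels are square), "cx", "cy" (the principal point, pixels), "xyz" and "attitude" of the camera in the world. Camera axes: x right, y down, z forward; pixel columns grow to the right and rows downward; lengths in m; the calibration is good to about 2 mm. A picture is of the moment at which its call begins: read the wrist's pose just before it. get_calibration takes no time and is no camera call; for the wrist camera it gives the pose at the moment of the call.
- bot.close_job(): hands the job in, once; it reports no verdict.
Trained networks look in the newest picture that a camera, given by its name, has taken for a name from the list of things; names that differ only in an ending like _2 or _b are one class to them, and where a whole thing is asked for, a point or a joint stands for the part that bears it (a point fixed in the world has none). Each returns a list of dicts, best first, with "p" (0 to 1); they miss things now and then, are a little off and sometimes report something else, mostly with a low value. They report only what shows in the picture. A call takes as long as a camera call. They do not tell look-alikes from the thing itself.
- bot.find_in(camera, target): "at" ([x, y, z] in m, in world coordinates, good to about 4 mm: the middle of the surface that is visible of it).
- bot.cut_out(camera, target): "pixels" (400x640 bool, what is visible of it).
The state is a dict: "t": time; "qpos": joint angles; "dq": joint speeds; "effort": joint torques, N m; "tcp_pos": TCP position; "ee_rot": TCP orientation; "ft_force": force on the tool from outside, world axes, zero at the start; "moment": the same for the moment, N m; "finger_gap": finger opening in m.
Only numpy, scipy, OpenCV 4.12 (cv2) and the standard library are available. Lean on these libraries where they do the work, as an engineer would, in place of code of your own. Each camera call takes 0.05 s, during which the arm holds its last target.

TASK

Get the stub brush ready for cleaning the dark flange: take it by its handle, dip its bristles into the dish on top of the white pump dispenser and push the dish well down with them, then lift the brush out so that the dish springs back up. Then set the brush down (do not drop it) standing upright on its bristles on the floor of the shallow metal tray, beside the flange, and let go. Leave the dispenser and the other goods standing where they are.

Things in the scene. Friction and masses are not known exactly. Their poses are not given: they have to be found in the camera images.
- brush_mid (a point): Centre (half-way up, on the axis) of a loose round stub brush, 120 mm tall, about 0.09 kg, at the start standing upright on its bristles on the table. From below: stiff grey bristles 32 mm across and 30 mm long with a flat end (treat as rigid), a steel ferrule 33 mm across up to 48 mm, then a plain straight round wooden handle 26 mm across from 48 to 120 mm up: grip the handle. Round, so any yaw will do. z runs along the brush towards the handle's end.
- brush_tip (a point): Centre of the flat bristle end of the same brush (its underside as it stands), 60 mm below brush_mid along its axis; z runs from the bristles to the handle.
- dispenser: Loose white plastic pump dispenser, about 0.65 kg with its dish: a round bottle 78 mm across with shoulders and a narrow neck, 100 mm tall to the neck's top, carrying the round steel dish; overall height 134 mm. Origin: centre of its underside; z up. Held in place by its weight only.
- dish_floor (a point): Centre of the inner floor of the dispenser's dish, 118 mm above the table when the dish is up. The dish is an open steel cup, 72 mm across at the rim, 66 mm inside at the rim and about 62 mm at its floor, 16 mm deep inside, rim 134 mm above the table. z up. It moves down with the dish.
- dish (a joint): How far the dish is pushed down, in m: 0 up (rest), 0.012 fully down at a hard stop. It needs about 2 N to start moving, about 4.5 N at 7 mm and 6 N fully down, and springs back up by itself. Well down means more than 7 mm.
- tray: Shallow rectangular aluminium tray, fixed to the table: 200 mm along its x, 160 mm along its y, 22 mm tall, walls and floor 4 mm thick (floor surface 4 mm above the table). Origin: centre of its underside. A dark steel flange, fixed in the tray, 72 mm across and 32 mm tall, stands centred at tray x = +52 mm, y = 0; the -x half is free.
- tray_free (a point): Middle of the free half of the tray's floor, on the floor surface, at tray x = -45 mm, y = 0. Axes as the tray. At least 45 mm free all round.
- tin: Bystander: plain straight open steel tin, empty, 68 mm across, 100 mm tall, loose. It has no pump. Origin: centre of its underside.
- carton: Bystander: closed cardboard carton with a pale band, 80 x 130 x 50 mm (x, y, z), loose. Origin: centre of its underside.
- spool: Bystander: spool of copper wire with black flanges, 60 mm across, 50 mm tall, standing, loose. Origin: centre of its underside.
- collar: Bystander: plain steel collar (ring) 72 mm outside, 56 mm inside, 45 mm tall, loose. Origin: centre of its underside.
There are look-alikes about, which are no part of the job. What is shaped like the dispenser but pink or red is not meant.

How it is judged:
On the way, in this order (a step that is already met when the one before it is completed fails the run):
1. the brush's bristles are in the dish and push it more than 7 mm down (value of joint dish above 0.007 m and horizontal distance between brush_tip and dish_floor below 0.022 m and distance between brush_tip and dish_floor below 0.024 m and contact force between brush and dispenser above 1 N), for 0.15 s.
2. the brush is lifted clear of the dish and the dish is back up (value of joint dish below 0.002 m and distance between brush_tip and dish_floor above 0.025 m and contact force between brush and dispenser below 0.05 N), for 0.1 s.
At the end, for the whole second after the job is handed in: The brush stands upright (within 7 degrees) and still on its bristles on the tray's floor, anywhere inside the tray's walls, released; the dish is up (within 2 mm); the dispenser stands upright within 40 mm of where it was, and tin, carton, spool and collar are within 30 mm of where they were (x of brush_tip in the frame of tray between -0.1 and 0.1 m and y of brush_tip in the frame of tray between -0.08 and 0.08 m and z of brush_tip in the frame of tray below 0.008 m and angle between brush_tip's own z axis and vertical below 0.12 rad and linear speed of brush below 0.02 m/s and angular speed of brush below 0.1 rad/s and contact force between the fingers and brush below 0.05 N and value of joint dish below 0.002 m and angle between dispenser's own z axis and vertical below 0.1 rad and distance of dispenser from where it was at the start of the episode below 0.04 m and distance of each of tin, carton, spool, collar from where it was at the start of the episode below 0.03 m); the robot touches nothing.
It fails at once if the brush is dropped (falls free from more than about 2 cm) (linear speed of brush above 0.6 m/s and contact force between the fingers and brush below 0.01 N).
It fails at once if the dispenser is shoved more than 40 mm or tipped more than 20 degrees (distance of dispenser from where it was at the start of the episode above 0.04 m or angle between dispenser's own z axis and vertical above 0.35 rad).
It fails at once if another article is moved more than 30 mm (distance of any of tin, carton, spool, collar from where it was at the start of the episode above 0.03 m).
It also fails if it takes over 51 s, if anything falls off the work surface, if the arm or the gripper's body presses on something with over 40 N, if the wrist force passes 120 N, or if a joint passes its speed limit or range.

## Working session

There is one attempt and no reset: what is moved stays moved. The work goes in short steps, Python scripts to look and compute and a tool call to move; the robot and the scene stay as the last step left them, time stands still between calls to the robot, and variables do not carry over. Pictures are saved under pics/ and viewed, and the job is handed in when it is done.

Besides the shell and the picture viewer there is one more tool, called by a JSON object that holds its "fn" and its "kwargs", one argument or row to a line. jog_arm: Moves the arm, as the interface text tells. Its arguments: {"type":"object","properties":{"moves":{"type":"array","items":{"type":"object","properties":{"rx":{"type":"number"},"ry":{"type":"number"},"rz":{"type":"number"},"tx":{"type":"number"},"ty":{"type":"number"},"tz":{"type":"number"},"grip":{"type":"number"}}}},"grip_force":{"type":"number"}},"required":["moves"]}

```bash
mkdir -p pics; python3 - <<'E'
from station import bot
import cv2
o=bot.get_obs(); print(o)
for n in("scene","top"):
    im=bot.get_image(n); cv2.imwrite(f"pics/{n}0.png",im[:,:,::-1]); print(n,bot.get_calibration(n))
    for t in("brush_mid","dispenser","dish_floor","tray","tin","carton","spool","collar"):
        print(t,[( [round(float(x),3) for x in d["at"]],round(d["p"],2)) for d in bot.find_in(n,t)])
print(bot.get_obs()["t"])
E
```

```text
{'t': 0.0, 'qpos': array([1.26698439e+00, 8.74698428e-02, 1.75133686e-01, 1.65980996e+00,
       4.61633409e-06, 1.57076920e+00]), 'dq': array([0.0027692 , 0.00038676, 0.00024569, 0.00121239, 0.00012838,
       0.00138665]), 'effort': array([ 4.67057434e-04, -5.20391679e+01,  4.64804184e+01,  1.62232993e-02,
        4.77089941e-05,  9.84332274e-06]), 'tcp_pos': array([0.16447586, 0.52461801, 0.25257746]), 'ee_rot': array([ 1.51308989e-01,  9.88486284e-01, -6.66771380e-04, -1.04417204e-04]), 'ft_force': array([-0.18513001,  0.9441448 ,  0.21766537]), 'moment': array([ 0.02741942, -0.06091457, -0.03469131]), 'finger_gap': 0.0850308048095567}
scene {'vfov': 46.486808041523446, 'cx': 319.66178624760295, 'cy': 202.12378104315601, 'xyz': array([1.27066369, 0.05357215, 0.89749185]), 'attitude': array([ 0.65116808,  0.67968927, -0.24939648, -0.22760497])}
brush_mid [([0.454, 0.269, 0.066], 0.57)]
dispenser [([0.547, 0.081, 0.089], 0.96), ([0.671, 0.039, 0.091], 0.77), ([0.555, 0.2, 0.115], 0.6), ([0.666, 0.148, 0.09], 0.59), ([0.414, 0.053, 0.098], 0.58), ([0.706, 0.27, 0.046], 0.2)]
dish_fl
[... 496 characters left out ...]
xyz': array([4.65284525e-01, 1.16978906e-03, 1.31945465e+00]), 'attitude': array([-0.70036323,  0.71204498, -0.04008409,  0.02960667])}
brush_mid []
dispenser [([0.647, 0.035, 0.117], 0.75), ([0.526, 0.073, 0.117], 0.7), ([0.4, 0.062, 0.121], 0.67), ([0.533, 0.196, 0.117], 0.66), ([0.644, 0.144, 0.117], 0.65), ([0.529, 0.085, 0.115], 0.33)]
dish_floor [([0.646, 0.147, 0.115], 0.96), ([0.4, 0.057, 0.121], 0.8), ([0.656, 0.034, 0.117], 0.77), ([0.539, 0.202, 0.119], 0.66), ([0.524, 0.078, 0.117], 0.57)]
tray [([0.474, -0.331, 0.008], 0.87)]
tin [([0.566, -0.088, 0.001], 0.57)]
carton [([0.786, 0.015, 0.051], 0.94)]
spool [([0.695, 0.269, 0.05], 0.87)]
collar [([0.751, -0.256, 0.04], 0.66)]
0.9
```

View pics/scene0.png

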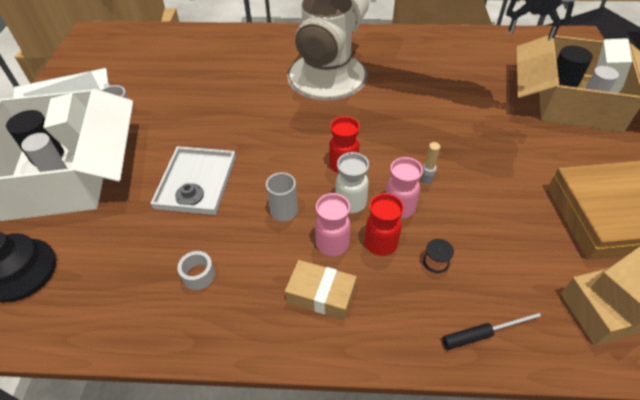

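View pics/top0.png

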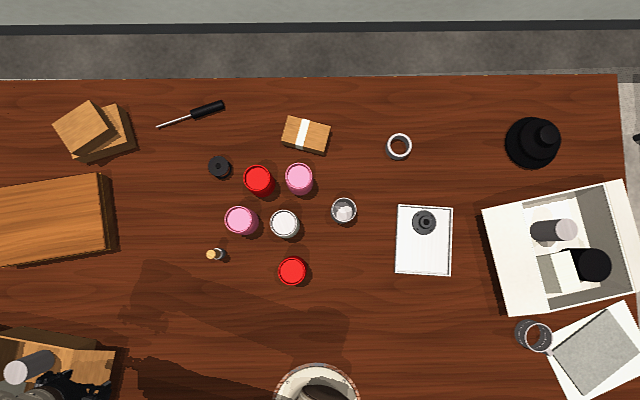

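```bash
cat > h.py <<'E'
import numpy as np,cv2
from station import bot
from scipy.spatial.transform import Rotation as R
def ray(cal,u,v,z):
    f=200/np.tan(np.radians(cal["vfov"]/2))
    d=R.from_quat(cal["attitude"]).apply([(u-cal["cx"])/f,(v-cal["cy"])/f,1]); o=np.array(cal["xyz"])
    return o+d*(z-o[2])/d[2]
def proj(cal,P):
    f=200/np.tan(np.radians(cal["vfov"]/2))
    p=R.from_quat(cal["attitude"]).inv().apply(np.array(P)-cal["xyz"])
    return cal["cx"]+f*p[...,0]/p[...,2],cal["cy"]+f*p[...,1]/p[...,2]
E
python3 - <<'E'
from h import *
t=cv2.imread("pics/top0.png"); s=cv2.imread("pics/scene0.png")
a=cv2.resize(t[190:290,190:310],None,fx=6,fy=6,interpolation=cv2.INTER_CUBIC)
b=cv2.resize(s[130:220,320:450],None,fx=6,fy=6,interpolation=cv2.INTER_CUBIC)
c=cv2.resize(t[195:285,380:470],None,fx=6,fy=6,interpolation=cv2.INTER_CUBIC)
for n,i in zip("abc",(a,b,c)): cv2.imwrite(f"pics/z{n}.png",i)
E
```

```text
(no output)
```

View pics/za.png

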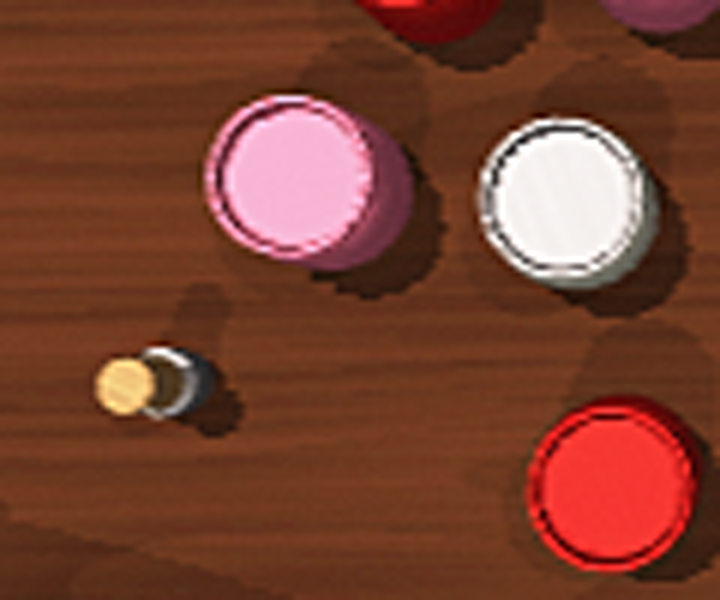

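View pics/zb.png

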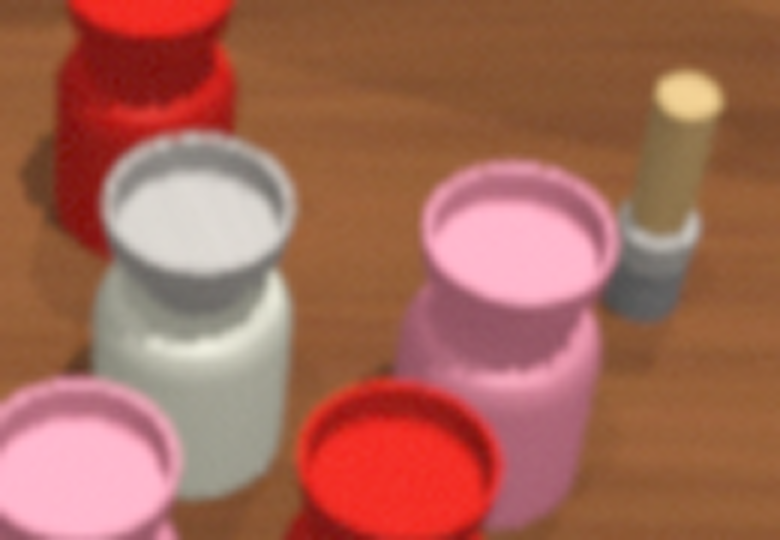

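View pics/zc.png

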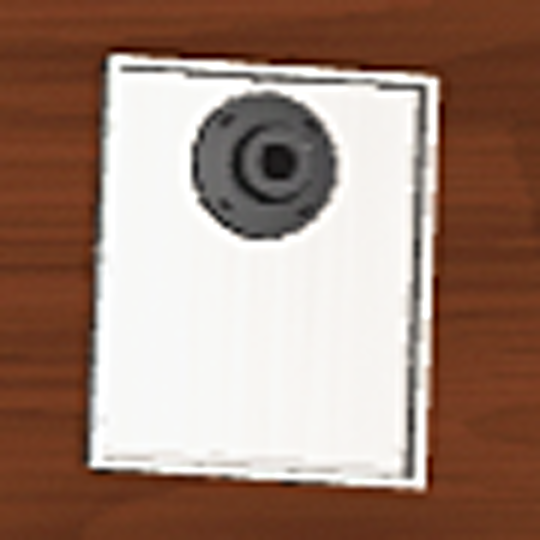

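```bash
python3 - <<'E'
from h import *
T=bot.get_calibration("top");S=bot.get_calibration("scene")
z=lambda x,y,ox,oy:(ox+(x+.5)/6-.5,oy+(y+.5)/6-.5)
print("brush",ray(T,*z(126,386,190,190),.12),ray(S,*z(688,97,320,130),.12))
print("dish",ray(T,*z(563,203,190,190),.134),ray(S,*z(199,205,320,130),.134),ray(S,*z(196,222,320,130),.118))
c=[ray(T,*z(*p,380,195),.022) for p in((107,55),(440,73),(427,488),(90,465))]
print("tray",c,np.mean(c,0)); print("flange",ray(T,*z(265,165,380,195),.03))
ex=(c[0]+c[1]-c[2]-c[3]);ex/=np.linalg.norm(ex);print(ex,np.mean(c,0)-.045*ex)
W=bot.get_calibration("wrist");print(W)
cv2.imwrite("pics/w0.png",bot.get_image("wrist")[:,:,::-1])
E
```

```text
brush [0.44529953 0.27437981 0.12      ] [0.4479363  0.27587272 0.12      ]
dish [0.52276846 0.0785933  0.134     ] [0.52782748 0.08120776 0.134     ] [0.52139684 0.08066377 0.118     ]
tray [array([ 0.58038169, -0.24890243,  0.022     ]), array([ 0.56892434, -0.4120992 ,  0.022     ]), array([ 0.36828583, -0.39636275,  0.022     ]), array([ 0.3821999 , -0.23382184,  0.022     ])] [ 0.47494794 -0.32279655  0.022     ]
flange [ 0.52493351 -0.32227316  0.03      ]
[ 0.99702794 -0.07704083  0.        ] [ 0.43008168 -0.31932972  0.022     ]
{'vfov': 66.43846790961516, 'cx': 317.0890715657786, 'cy': 197.3749728985098, 'xyz': array([0.09311598, 0.54653332, 0.37426707]), 'attitude': array([0.79694711, 0.58501303, 0.08925349, 0.12111514])}
```

View pics/w0.png

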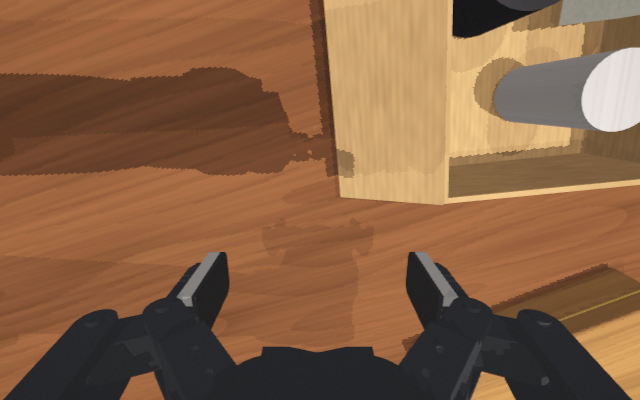

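{"fn": "jog_arm", "kwargs": {
  "moves": [
    {"tx":-0.4,"ty":-0.2},
    {"tx":-0.8,"ty":-0.36},
    {"tx":-0.8,"ty":-0.36},
    {"tx":-0.8,"ty":-0.36},
    {"tx":-0.8,"ty":-0.36},
    {"tx":-0.8,"ty":-0.36},
    {"tx":-0.6,"ty":-0.26},
    {"tx":-0.2,"ty":-0.1}
  ]
}}

```text
schema error: expected keys rx, ry, rz, tx, ty, tz, grip
```

```bash
python3 - <<'E'
from h import *
o=bot.get_obs();W=bot.get_calibration("wrist");cv2.imwrite("pics/w1.png",bot.get_image("wrist")[:,:,::-1])
print(o["t"],o["tcp_pos"],o["ee_rot"],o["qpos"],o["ft_force"]);print(proj(W,[[.4465,.275,.12],[.4465,.275,0]]))
import pickle;pickle.dump(W,open("W1","wb"))
print(bot.find_in("wrist","brush_mid"))
E
```

```text
0.95 [0.16453193 0.5248378  0.25328337] [1.51307174e-01 9.88486792e-01 1.34182816e-05 2.73887408e-06] [ 1.26700952e+00  8.69318457e-02  1.75932543e-01  1.65976967e+00
 -1.35396031e-06  1.57079059e+00] [0.18163975 0.65604202 0.4190916 ]
(array([189.54796247, 219.8384779 ]), array([466.82975552, 380.11621542]))
[]
```

View pics/w1.png

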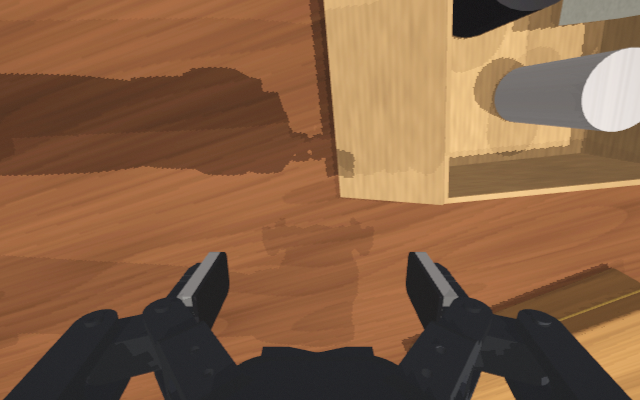

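{"fn": "jog_arm", "kwargs": {
  "moves": [
    {"rx":0,"ry":0,"rz":0,"tx":-0.4,"ty":-0.2,"tz":0,"grip":85},
    {"rx":0,"ry":0,"rz":0,"tx":-0.8,"ty":-0.36,"tz":0,"grip":85},
    {"rx":0,"ry":0,"rz":0,"tx":-0.8,"ty":-0.36,"tz":0,"grip":85},
    {"rx":0,"ry":0,"rz":0,"tx":-0.8,"ty":-0.36,"tz":0,"grip":85},
    {"rx":0,"ry":0,"rz":0,"tx":-0.8,"ty":-0.36,"tz":0,"grip":85},
    {"rx":0,"ry":0,"rz":0,"tx":-0.8,"ty":-0.36,"tz":0,"grip":85},
    {"rx":0,"ry":0,"rz":0,"tx":-0.6,"ty":-0.26,"tz":0,"grip":85},
    {"rx":0,"ry":0,"rz":0,"tx":-0.2,"ty":-0.1,"tz":0,"grip":85}
  ]
}}

```text
t: 1.85
tcp_pos: [0.3791, 0.3326, 0.2533]
ee_rot: [0.153, 0.988, -0.0, 0.0]
ft_force: [-0.0, -0.7, 0.8]
finger_gap: 0.0848
```

```bash
python3 - <<'E'
from h import *
o=bot.get_obs();W=bot.get_calibration("wrist");cv2.imwrite("pics/w2.png",bot.get_image("wrist")[:,:,::-1])
print(o["t"],o["tcp_pos"],o["ee_rot"],o["qpos"],o["ft_force"]);print(proj(W,[[.4465,.275,.12],[.4465,.275,0]]))
import pickle;pickle.dump(W,open("W1","wb"))
print(bot.find_in("wrist","brush_mid"))
E
```

```text
1.85 [0.37911117 0.33256894 0.25330695] [ 1.52734332e-01  9.88267263e-01 -5.36028720e-05  1.95284963e-04] [ 7.20285529e-01 -2.26826558e-02  6.34858705e-02  1.65679628e+00
 -3.68265670e-04  1.02695446e+00] [-0.02671157 -0.65146703  0.7607994 ]
(array([281.22834345, 291.35701371]), array([274.98023764, 225.93033492]))
[{'at': [0.4335, 0.2816, 0.09], 'p': 0.6}]
```

View pics/w2.png

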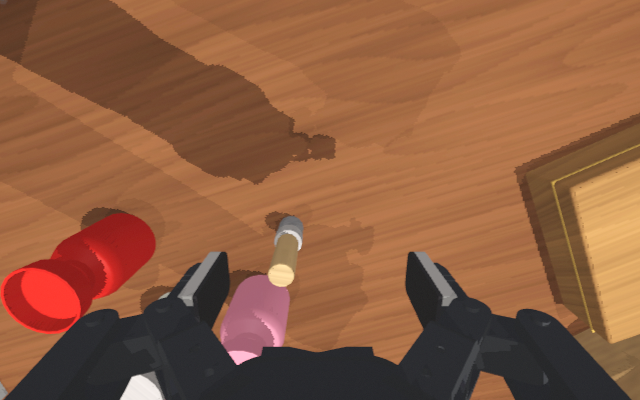

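{"fn": "jog_arm", "kwargs": {
  "moves": [
    {"rx":0,"ry":0,"rz":0,"tx":-0.54,"ty":-0.23,"tz":0.3,"grip":85},
    {"rx":0,"ry":0,"rz":0,"tx":-0.54,"ty":-0.23,"tz":0.3,"grip":85},
    {"rx":0,"ry":0,"rz":0,"tx":-0.55,"ty":-0.23,"tz":0.3,"grip":85},
    {"rx":0,"ry":0,"rz":0,"tx":0,"ty":0,"tz":0.5,"grip":75},
    {"rx":0,"ry":0,"rz":0,"tx":0,"ty":0,"tz":0.7,"grip":70},
    {"rx":0,"ry":0,"rz":0,"tx":0,"ty":0,"tz":0.6,"grip":65},
    {"rx":0,"ry":0,"rz":0,"tx":0,"ty":0,"tz":0.4,"grip":60},
    {"rx":0,"ry":0,"rz":0,"tx":0,"ty":0,"tz":0,"grip":60}
  ]
}}

```text
t: 2.75
tcp_pos: [0.4425, 0.2775, 0.0954]
ee_rot: [0.151, 0.989, -0.001, -0.002]
ft_force: [-1.0, 0.3, -0.2]
finger_gap: 0.0598
```

```bash
python3 - <<'E'
from h import *
o=bot.get_obs();W=bot.get_calibration("wrist");cv2.imwrite("pics/w3.png",bot.get_image("wrist")[:,:,::-1])
print(o["t"],o["tcp_pos"],o["ee_rot"],o["ft_force"])
E
```

```text
2.75 [0.44251631 0.2775142  0.09539491] [ 0.15054346  0.98860034 -0.00148495 -0.00195884] [-0.97493582  0.33611508 -0.24527736]
```

View pics/w3.png

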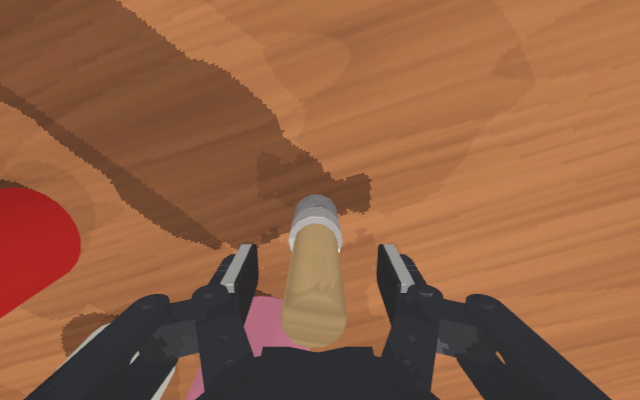

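{"fn": "jog_arm", "kwargs": {
  "grip_force": 40,
  "moves": [
    {"rx":0,"ry":0,"rz":0,"tx":-0.06,"ty":0,"tz":0,"grip":50},
    {"rx":0,"ry":0,"rz":0,"tx":0,"ty":0,"tz":0,"grip":40},
    {"rx":0,"ry":0,"rz":0,"tx":0,"ty":0,"tz":0,"grip":34},
    {"rx":0,"ry":0,"rz":0,"tx":0,"ty":0,"tz":0,"grip":28},
    {"rx":0,"ry":0,"rz":0,"tx":0,"ty":0,"tz":0,"grip":22},
    {"rx":0,"ry":0,"rz":0,"tx":0,"ty":0,"tz":0,"grip":15},
    {"rx":0,"ry":0,"rz":0,"tx":0,"ty":0,"tz":0,"grip":15},
    {"rx":0,"ry":0,"rz":0,"tx":0,"ty":0,"tz":0,"grip":15}
  ]
}}

```text
t: 3.6
tcp_pos: [0.4479, 0.2763, 0.0989]
ee_rot: [0.151, 0.988, 0.0, 0.0]
ft_force: [-0.9, -0.5, 5.5]
finger_gap: 0.0248
```

```bash
python3 - <<'E'
from h import *
o=bot.get_obs();W=bot.get_calibration("wrist");cv2.imwrite("pics/w4.png",bot.get_image("wrist")[:,:,::-1])
print(o["t"],o["tcp_pos"],o["ee_rot"],o["ft_force"],o["finger_gap"])
E
```

```text
3.6 [0.44790894 0.27630841 0.09891155] [1.51394624e-01 9.88473279e-01 2.93922911e-04 3.97389568e-04] [-0.89791113 -0.52046158  5.48143901] 0.024815372012193603
```

View pics/w4.png

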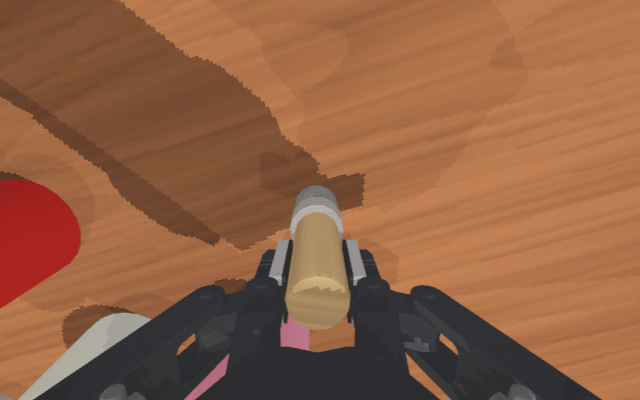

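{"fn": "jog_arm", "kwargs": {
  "moves": [
    {"rx":0,"ry":0,"rz":0,"tx":0,"ty":0,"tz":-0.2,"grip":15},
    {"rx":0,"ry":0,"rz":0,"tx":0,"ty":0,"tz":-0.4,"grip":15},
    {"rx":0,"ry":0,"rz":0,"tx":0,"ty":0,"tz":-0.5,"grip":15},
    {"rx":0,"ry":0,"rz":0,"tx":0,"ty":0,"tz":-0.6,"grip":15},
    {"rx":0,"ry":0,"rz":0,"tx":0,"ty":0,"tz":-0.6,"grip":15},
    {"rx":0,"ry":0,"rz":0,"tx":0,"ty":0,"tz":-0.6,"grip":15},
    {"rx":0,"ry":0,"rz":0,"tx":0,"ty":0,"tz":-0.4,"grip":15},
    {"rx":0,"ry":0,"rz":0,"tx":0,"ty":0,"tz":-0.1,"grip":15}
  ]
}}

```text
t: 4.45
tcp_pos: [0.448, 0.2765, 0.2709]
ee_rot: [0.151, 0.988, 0.001, 0.001]
ft_force: [0.3, 0.3, -0.9]
finger_gap: 0.0249
```

{"fn": "jog_arm", "kwargs": {
  "moves": [
    {"rx":0,"ry":0,"rz":0,"tx":-0.2,"ty":-0.25,"tz":0,"grip":15},
    {"rx":0,"ry":0,"rz":0,"tx":-0.4,"ty":-0.5,"tz":0,"grip":15},
    {"rx":0,"ry":0,"rz":0,"tx":-0.5,"ty":-0.63,"tz":0,"grip":15},
    {"rx":0,"ry":0,"rz":0,"tx":-0.5,"ty":-0.63,"tz":0,"grip":15},
    {"rx":0,"ry":0,"rz":0,"tx":-0.5,"ty":-0.63,"tz":0,"grip":15},
    {"rx":0,"ry":0,"rz":0,"tx":-0.35,"ty":-0.44,"tz":0,"grip":15},
    {"rx":0,"ry":0,"rz":0,"tx":-0.18,"ty":-0.21,"tz":0,"grip":15},
    {"rx":0,"ry":0,"rz":0,"tx":0,"ty":0,"tz":0,"grip":15}
  ]
}}

```text
t: 5.25
tcp_pos: [0.5241, 0.0787, 0.2673]
ee_rot: [0.152, 0.988, -0.0, -0.001]
ft_force: [0.4, 0.2, -2.1]
finger_gap: 0.0248
```

```bash
python3 - <<'E'
from h import *
o=bot.get_obs()
print(o["t"],o["tcp_pos"],o["ee_rot"],o["ft_force"],o["finger_gap"])
a=bot.get_image("wrist")[:,:,::-1];b=bot.get_image("scene")[:,:,::-1];c=bot.get_image("top")[:,:,::-1]
o=bot.get_obs();print(o["tcp_pos"],o["ft_force"])
b=cv2.resize(b[50:250,250:490],None,fx=3,fy=3,interpolation=cv2.INTER_CUBIC)
cv2.imwrite("pics/w5.png",a);cv2.imwrite("pics/s5.png",b)
cv2.imwrite("pics/t5.png",c)
E
```

```text
5.25 [0.52411593 0.07870039 0.26733098] [ 1.52410452e-01  9.88317009e-01 -2.31841203e-04 -6.99551554e-04] [ 0.40162052  0.16288972 -2.08836852] 0.024800881647446347
[0.52358791 0.08075273 0.26794174] [ 0.00573492  0.37361917 -1.48677554]
```

View pics/w5.png

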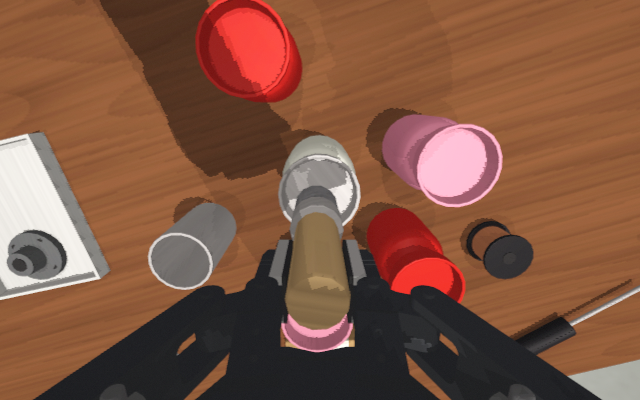

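View pics/s5.png

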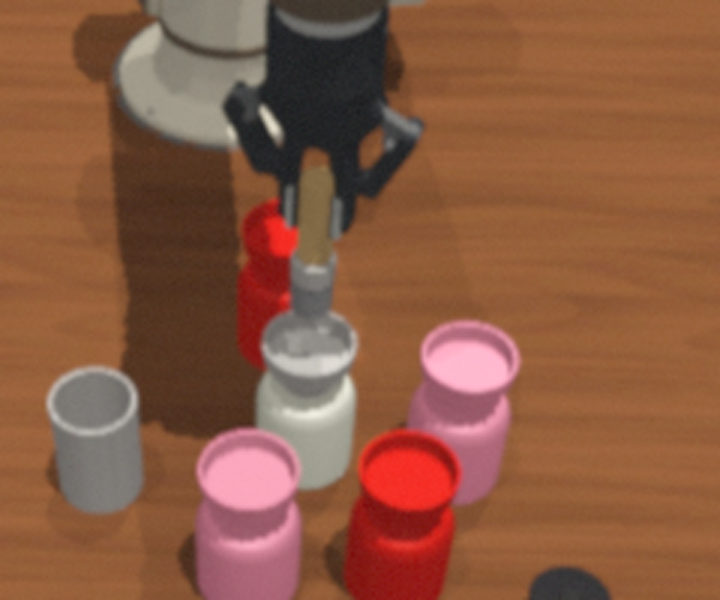

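```bash
python3 - <<'E'
from h import *
o=bot.get_obs();p=o["tcp_pos"];W=bot.get_calibration("wrist");S=bot.get_calibration("scene")
print(p)
P=[[p[0],p[1],p[2]-.0989],[p[0],p[1],p[2]+.0211],[.524,.08,.134],[.524+.036,.08,.134],[.524-.036,.08,.134],[.524,.08+.036,.134],[.524,.08-.036,.134]]
print(np.round(proj(W,P)).T.tolist())
u,v=proj(S,P);print(np.round((u-250)*3).tolist(),np.round((v-50)*3).tolist())
E
```

```text
[0.52358791 0.08075273 0.26794174]
[[318.0, 205.0], [319.0, 305.0], [317.0, 193.0], [329.0, 229.0], [304.0, 154.0], [357.0, 181.0], [278.0, 205.0]]
[310.0, 317.0, 307.0, 306.0, 307.0, 354.0, 259.0] [304.0, 176.0, 338.0, 372.0, 304.0, 339.0, 336.0]
```

{"fn": "jog_arm", "kwargs": {
  "moves": [
    {"rx":0,"ry":0,"rz":0,"tx":0,"ty":0,"tz":0.2,"grip":15},
    {"rx":0,"ry":0,"rz":0,"tx":0,"ty":0,"tz":0.3,"grip":15},
    {"rx":0,"ry":0,"rz":0,"tx":0,"ty":0,"tz":0.3,"grip":15},
    {"rx":0,"ry":0,"rz":0,"tx":0,"ty":0,"tz":0.2,"grip":15},
    {"rx":0,"ry":0,"rz":0,"tx":0,"ty":0,"tz":0.12,"grip":15},
    {"rx":0,"ry":0,"rz":0,"tx":0,"ty":0,"tz":0.1,"grip":15},
    {"rx":0,"ry":0,"rz":0,"tx":0,"ty":0,"tz":0,"grip":15},
    {"rx":0,"ry":0,"rz":0,"tx":0,"ty":0,"tz":0,"grip":15}
  ]
}}

```text
t: 6.2
tcp_pos: [0.5239, 0.0802, 0.208]
ee_rot: [0.151, 0.989, 0.0, 0.0]
ft_force: [-1.9, 2.3, 4.0]
finger_gap: 0.0251
```

```bash
python3 - <<'E'
from h import *
a=bot.get_image("wrist")[:,:,::-1];b=bot.get_image("scene")[:,:,::-1]
o=bot.get_obs();print(o["t"],o["tcp_pos"],o["ft_force"],o["finger_gap"])
b=cv2.resize(b[50:250,250:490],None,fx=3,fy=3,interpolation=cv2.INTER_CUBIC)
cv2.imwrite("pics/w6.png",a);cv2.imwrite("pics/s6.png",b)
o=bot.get_obs();print(o["t"],o["tcp_pos"],o["ft_force"],o["finger_gap"])
E
```

```text
6.3 [0.52405018 0.08007179 0.20801882] [-1.91472929  1.57594191  4.50142789] 0.02533632864862696
6.3 [0.52405018 0.08007179 0.20801882] [-1.91472929  1.57594191  4.50142789] 0.02533632864862696
```

View pics/s6.png

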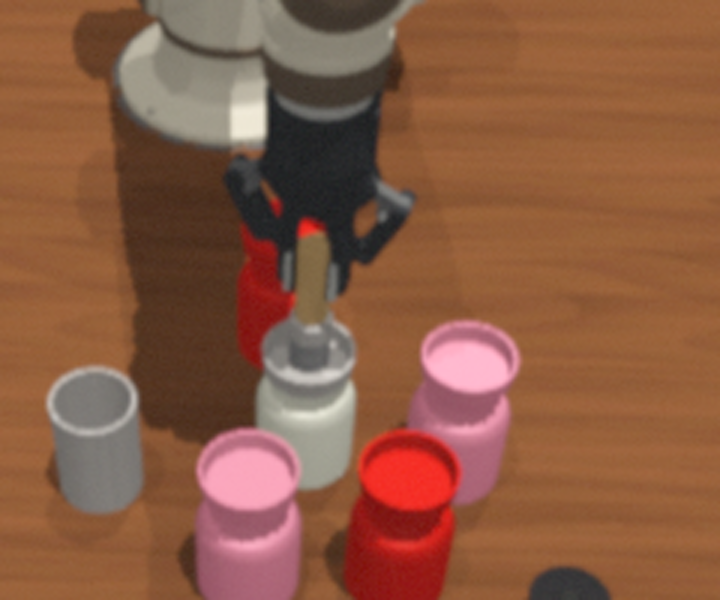

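View pics/w6.png

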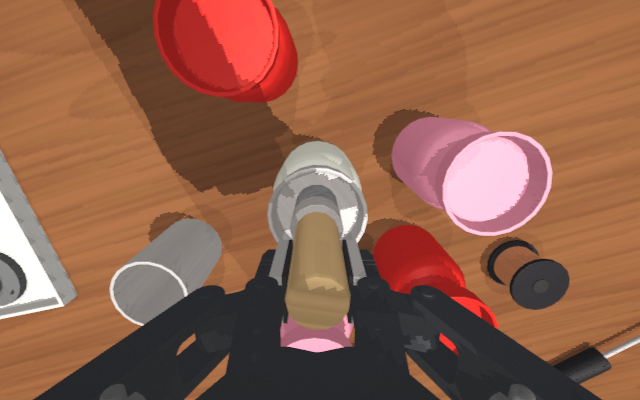

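{"fn": "jog_arm", "kwargs": {
  "moves": [
    {"rx":0,"ry":0,"rz":0,"tx":0,"ty":0,"tz":0.02,"grip":15},
    {"rx":0,"ry":0,"rz":0,"tx":0,"ty":0,"tz":0.02,"grip":15},
    {"rx":0,"ry":0,"rz":0,"tx":0,"ty":0,"tz":0.02,"grip":15},
    {"rx":0,"ry":0,"rz":0,"tx":0,"ty":0,"tz":0,"grip":15},
    {"rx":0,"ry":0,"rz":0,"tx":0,"ty":0,"tz":0,"grip":15},
    {"rx":0,"ry":0,"rz":0,"tx":0,"ty":0,"tz":0,"grip":15},
    {"rx":0,"ry":0,"rz":0,"tx":0,"ty":0,"tz":0,"grip":15},
    {"rx":0,"ry":0,"rz":0,"tx":0,"ty":0,"tz":0,"grip":15}
  ]
}}

```text
t: 7.1
tcp_pos: [0.5241, 0.08, 0.2049]
ee_rot: [0.151, 0.988, 0.0, 0.0]
ft_force: [-2.9, 2.5, 9.2]
finger_gap: 0.0254
```

```bash
python3 - <<'E'
from h import *
for i in range(2):
    b=bot.get_image("scene")[:,:,::-1]
    o=bot.get_obs();print(o["t"],o["tcp_pos"],o["ft_force"],o["finger_gap"])
b=cv2.resize(b[130:220,320:385],None,fx=6,fy=6,interpolation=cv2.INTER_CUBIC)
a=cv2.resize(cv2.imread("pics/scene0.png")[130:220,320:385],None,fx=6,fy=6,interpolation=cv2.INTER_CUBIC)
cv2.imwrite("pics/s7.png",np.hstack([a,b]))
E
```

```text
7.15 [0.52407734 0.07999128 0.20486996] [-2.13076892  1.88928653  8.93899776] 0.02514416251150994
7.2 [0.52406883 0.07999907 0.2048742 ] [-1.80617068  1.853071    7.51927131] 0.02477548239103252
```

View pics/s7.png

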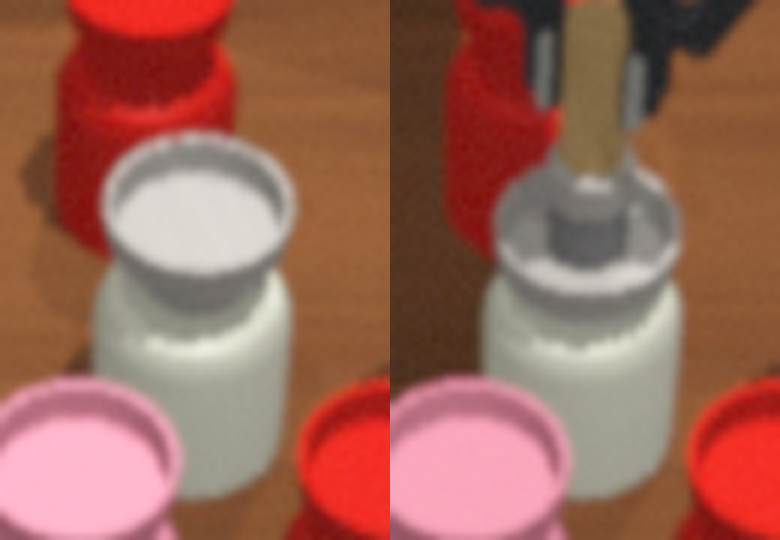

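{"fn": "jog_arm", "kwargs": {
  "moves": [
    {"rx":0,"ry":0,"rz":0,"tx":0,"ty":0,"tz":-0.1,"grip":15},
    {"rx":0,"ry":0,"rz":0,"tx":0,"ty":0,"tz":-0.2,"grip":15},
    {"rx":0,"ry":0,"rz":0,"tx":0,"ty":0,"tz":-0.3,"grip":15},
    {"rx":0,"ry":0,"rz":0,"tx":0,"ty":0,"tz":-0.3,"grip":15},
    {"rx":0,"ry":0,"rz":0,"tx":0,"ty":0,"tz":-0.3,"grip":15},
    {"rx":0,"ry":0,"rz":0,"tx":0,"ty":0,"tz":-0.2,"grip":15},
    {"rx":0,"ry":0,"rz":0,"tx":0,"ty":0,"tz":0,"grip":15},
    {"rx":0,"ry":0,"rz":0,"tx":0,"ty":0,"tz":0,"grip":15}
  ]
}}

```text
t: 8.0
tcp_pos: [0.524, 0.0798, 0.2738]
ee_rot: [0.151, 0.988, -0.0, -0.0]
ft_force: [-0.2, -0.1, -0.8]
finger_gap: 0.0248
```

```bash
python3 - <<'E'
from h import *
b=bot.get_image("scene")[:,:,::-1]
o=bot.get_obs();print(o["t"],o["tcp_pos"],o["ft_force"],o["finger_gap"],o["qpos"])
b=cv2.resize(b[50:250,250:490],None,fx=3,fy=3,interpolation=cv2.INTER_CUBIC)
cv2.imwrite("pics/s8.png",b)
p=o["tcp_pos"];a=R.from_quat(o["ee_rot"]);
print(a.inv().apply(np.array([.430,-.319,p[2]])-p)/.05)
E
```

```text
8.05 [0.52382987 0.07981481 0.27345678] [ 0.10516273  0.01538306 -1.39599751] 0.024933351208031716 [ 1.51336217e-01  4.80887836e-02  1.74348305e-01  1.69814384e+00
 -2.64695390e-04  4.55219347e-01]
[-5.96114598e-01 -8.17236418e+00  5.33895775e-03]
```

View pics/s8.png

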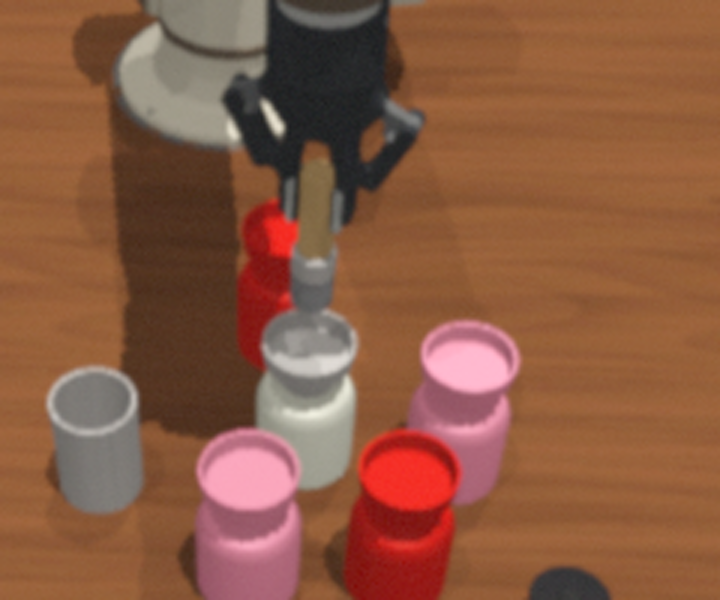

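{"fn": "jog_arm", "kwargs": {
  "moves": [
    {"rx":0,"ry":0,"rz":0,"tx":0,"ty":-0.2,"tz":0,"grip":15},
    {"rx":0,"ry":0,"rz":0,"tx":0,"ty":-0.4,"tz":0,"grip":15},
    {"rx":0,"ry":0,"rz":0,"tx":-0.05,"ty":-0.55,"tz":0,"grip":15},
    {"rx":0,"ry":0,"rz":0,"tx":-0.05,"ty":-0.55,"tz":0,"grip":15},
    {"rx":0,"ry":0,"rz":0,"tx":-0.05,"ty":-0.55,"tz":0,"grip":15},
    {"rx":0,"ry":0,"rz":0,"tx":-0.05,"ty":-0.55,"tz":0,"grip":15},
    {"rx":0,"ry":0,"rz":0,"tx":-0.05,"ty":-0.55,"tz":0,"grip":15},
    {"rx":0,"ry":0,"rz":0,"tx":-0.05,"ty":-0.55,"tz":0,"grip":15}
  ]
}}

```text
t: 8.85
tcp_pos: [0.4789, -0.1121, 0.2738]
ee_rot: [0.151, 0.988, -0.0, -0.0]
ft_force: [0.7, -0.6, 0.0]
finger_gap: 0.025
```

{"fn": "jog_arm", "kwargs": {
  "moves": [
    {"rx":0,"ry":0,"rz":0,"tx":-0.05,"ty":-0.6,"tz":0,"grip":15},
    {"rx":0,"ry":0,"rz":0,"tx":-0.05,"ty":-0.6,"tz":0,"grip":15},
    {"rx":0,"ry":0,"rz":0,"tx":-0.05,"ty":-0.6,"tz":0,"grip":15},
    {"rx":0,"ry":0,"rz":0,"tx":-0.05,"ty":-0.6,"tz":0,"grip":15},
    {"rx":0,"ry":0,"rz":0,"tx":-0.05,"ty":-0.6,"tz":0,"grip":15},
    {"rx":0,"ry":0,"rz":0,"tx":-0.05,"ty":-0.6,"tz":0,"grip":15},
    {"rx":0,"ry":0,"rz":0,"tx":0,"ty":-0.4,"tz":0,"grip":15},
    {"rx":0,"ry":0,"rz":0,"tx":0,"ty":-0.27,"tz":0,"grip":15}
  ]
}}

```text
t: 9.65
tcp_pos: [0.4291, -0.3203, 0.2736]
ee_rot: [0.152, 0.988, 0.0, -0.001]
ft_force: [0.7, 1.2, -2.3]
finger_gap: 0.0249
```

```bash
python3 - <<'E'
from h import *
a=bot.get_image("wrist")[:,:,::-1];b=bot.get_image("scene")[:,:,::-1]
o=bot.get_obs();print(o["t"],o["tcp_pos"],o["ee_rot"],o["ft_force"],o["finger_gap"])
S=bot.get_calibration("scene");p=o["tcp_pos"]
u,v=proj(S,np.array([[*p[:2],p[2]-.0989],[*p[:2],p[2]+.0211],[.43,-.319,.004]]));print((u-100)*3,(v-50)*3)
b=cv2.resize(b[50:250,100:340],None,fx=3,fy=3,interpolation=cv2.INTER_CUBIC)
cv2.imwrite("pics/w9.png",a);cv2.imwrite("pics/s9.png",b)
E
```

```text
9.75 [ 0.42939481 -0.32007358  0.27369869] [ 1.52263953e-01  9.88339739e-01  8.58768600e-05 -4.91867028e-04] [-0.00836242  0.60751652 -1.74712413] 0.025078792329325323
[253.5787612  214.02363016 300.73084994] [203.76274139  75.72283995 353.51435569]
```

View pics/s9.png

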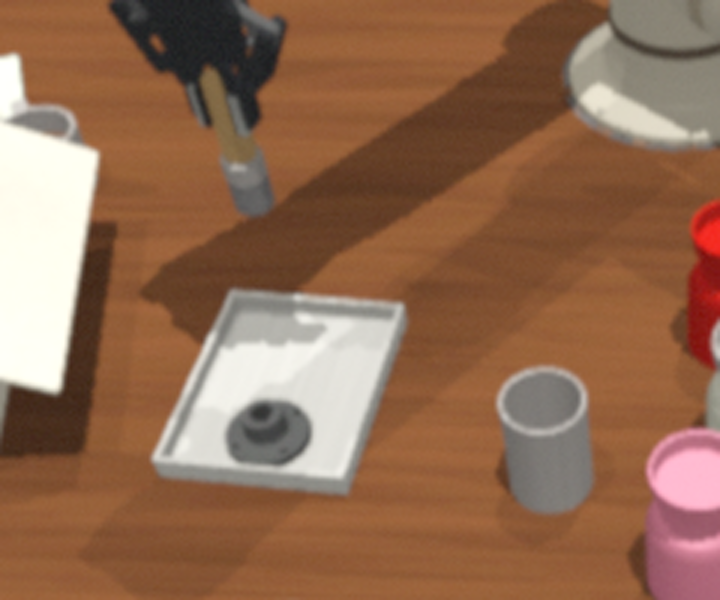

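View pics/w9.png

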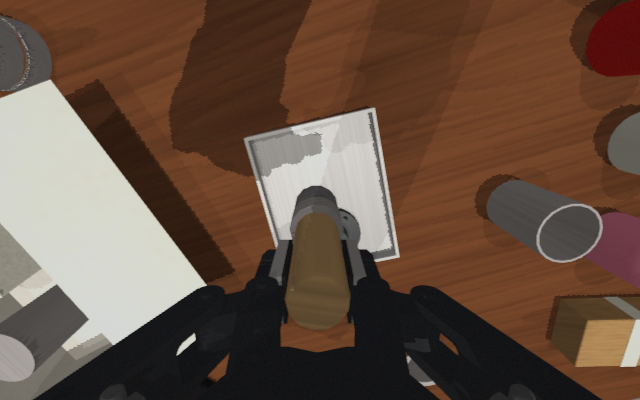

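{"fn": "jog_arm", "kwargs": {
  "moves": [
    {"rx":0,"ry":0,"rz":0,"tx":0,"ty":0,"tz":0.2,"grip":15},
    {"rx":0,"ry":0,"rz":0,"tx":0,"ty":0,"tz":0.5,"grip":15},
    {"rx":0,"ry":0,"rz":0,"tx":0,"ty":0,"tz":0.6,"grip":15},
    {"rx":0,"ry":0,"rz":0,"tx":0,"ty":0,"tz":0.6,"grip":15},
    {"rx":0,"ry":0,"rz":0,"tx":0,"ty":0,"tz":0.6,"grip":15},
    {"rx":0,"ry":0,"rz":0,"tx":0,"ty":0,"tz":0.5,"grip":15},
    {"rx":0,"ry":0,"rz":0,"tx":0,"ty":0,"tz":0.3,"grip":15},
    {"rx":0,"ry":0,"rz":0,"tx":0,"ty":0,"tz":0,"grip":15}
  ]
}}

```text
t: 10.55
tcp_pos: [0.4295, -0.3174, 0.107]
ee_rot: [0.151, 0.989, 0.001, -0.002]
ft_force: [0.1, 0.6, -0.5]
finger_gap: 0.0251
```

{"fn": "jog_arm", "kwargs": {
  "moves": [
    {"rx":0,"ry":0,"rz":0,"tx":0,"ty":0,"tz":0.03,"grip":15},
    {"rx":0,"ry":0,"rz":0,"tx":0,"ty":0,"tz":0.03,"grip":15},
    {"rx":0,"ry":0,"rz":0,"tx":0,"ty":0,"tz":0.02,"grip":15},
    {"rx":0,"ry":0,"rz":0,"tx":0,"ty":0,"tz":0.02,"grip":15},
    {"rx":0,"ry":0,"rz":0,"tx":0,"ty":0,"tz":0,"grip":15},
    {"rx":0,"ry":0,"rz":0,"tx":0,"ty":0,"tz":0,"grip":15},
    {"rx":0,"ry":0,"rz":0,"tx":0,"ty":0,"tz":0,"grip":15},
    {"rx":0,"ry":0,"rz":0,"tx":0,"ty":0,"tz":0,"grip":15}
  ]
}}

```text
t: 11.35
tcp_pos: [0.4303, -0.3189, 0.1043]
ee_rot: [0.151, 0.988, -0.0, 0.0]
ft_force: [0.2, -0.2, -0.8]
finger_gap: 0.025
```

```bash
python3 - <<'E'
from h import *
a=bot.get_image("wrist")[:,:,::-1];b=bot.get_image("scene")[:,:,::-1]
o=bot.get_obs();print(o["t"],o["tcp_pos"],o["ee_rot"],o["ft_force"],o["finger_gap"])
b=cv2.resize(b[110:230,130:270],None,fx=5,fy=5,interpolation=cv2.INTER_CUBIC)
cv2.imwrite("pics/w10.png",a);cv2.imwrite("pics/s10.png",b)
E
```

```text
11.45 [ 0.43032655 -0.31885844  0.10430388] [ 1.51351553e-01  9.88479998e-01 -1.03992727e-05  1.32273319e-05] [-0.6539926  -0.45004035 -0.67774552] 0.024846231536002815
```

View pics/s10.png

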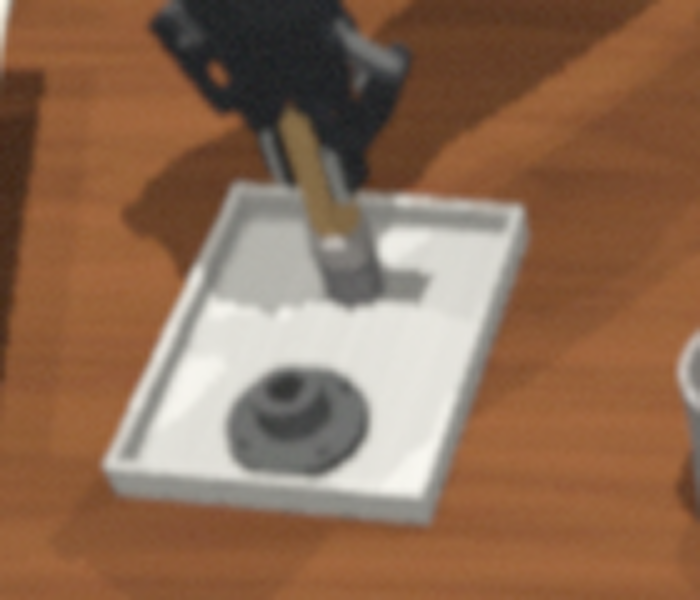

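{"fn": "jog_arm", "kwargs": {
  "moves": [
    {"rx":0,"ry":0,"rz":0,"tx":0,"ty":0,"tz":0.01,"grip":15},
    {"rx":0,"ry":0,"rz":0,"tx":0,"ty":0,"tz":0.01,"grip":15},
    {"rx":0,"ry":0,"rz":0,"tx":0,"ty":0,"tz":0.01,"grip":15},
    {"rx":0,"ry":0,"rz":0,"tx":0,"ty":0,"tz":0,"grip":15},
    {"rx":0,"ry":0,"rz":0,"tx":0,"ty":0,"tz":0,"grip":15},
    {"rx":0,"ry":0,"rz":0,"tx":0,"ty":0,"tz":0,"grip":15},
    {"rx":0,"ry":0,"rz":0,"tx":0,"ty":0,"tz":0,"grip":15},
    {"rx":0,"ry":0,"rz":0,"tx":0,"ty":0,"tz":0,"grip":15}
  ]
}}

```text
t: 12.25
tcp_pos: [0.4304, -0.3189, 0.103]
ee_rot: [0.151, 0.988, -0.0, 0.0]
ft_force: [-1.2, 0.0, 2.2]
finger_gap: 0.025
```

{"fn": "jog_arm", "kwargs": {
  "moves": [
    {"rx":0,"ry":0,"rz":0,"tx":0,"ty":0,"tz":0.005,"grip":15},
    {"rx":0,"ry":0,"rz":0,"tx":0,"ty":0,"tz":0,"grip":24},
    {"rx":0,"ry":0,"rz":0,"tx":0,"ty":0,"tz":0,"grip":26},
    {"rx":0,"ry":0,"rz":0,"tx":0,"ty":0,"tz":0,"grip":28},
    {"rx":0,"ry":0,"rz":0,"tx":0,"ty":0,"tz":0,"grip":32},
    {"rx":0,"ry":0,"rz":0,"tx":0,"ty":0,"tz":0,"grip":40},
    {"rx":0,"ry":0,"rz":0,"tx":0,"ty":0,"tz":0,"grip":50},
    {"rx":0,"ry":0,"rz":0,"tx":0,"ty":0,"tz":0,"grip":60}
  ]
}}

```text
t: 13.05
tcp_pos: [0.4303, -0.3188, 0.1024]
ee_rot: [0.151, 0.988, 0.0, -0.0]
ft_force: [0.9, 0.2, -0.4]
finger_gap: 0.0598
```

```bash
python3 - <<'E'
from h import *
a=bot.get_image("wrist")[:,:,::-1];b=bot.get_image("scene")[:,:,::-1]
o=bot.get_obs();print(o["t"],o["tcp_pos"],o["ee_rot"],o["ft_force"],o["finger_gap"])
b=cv2.resize(b[110:230,130:270],None,fx=5,fy=5,interpolation=cv2.INTER_CUBIC)
cv2.imwrite("pics/w11.png",a);cv2.imwrite("pics/s11.png",b)
E
```

```text
13.15 [ 0.43031118 -0.31880852  0.10248046] [ 1.51316997e-01  9.88485288e-01  2.93620487e-05 -3.71216175e-05] [ 0.06880605 -0.32162428 -0.89707651] 0.06017197179345902
```

View pics/w11.png

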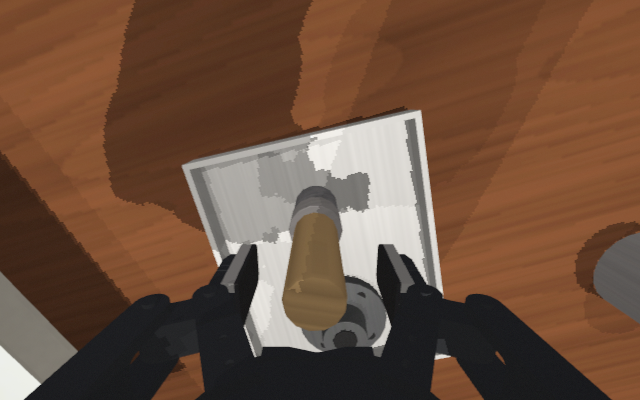

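View pics/s11.png

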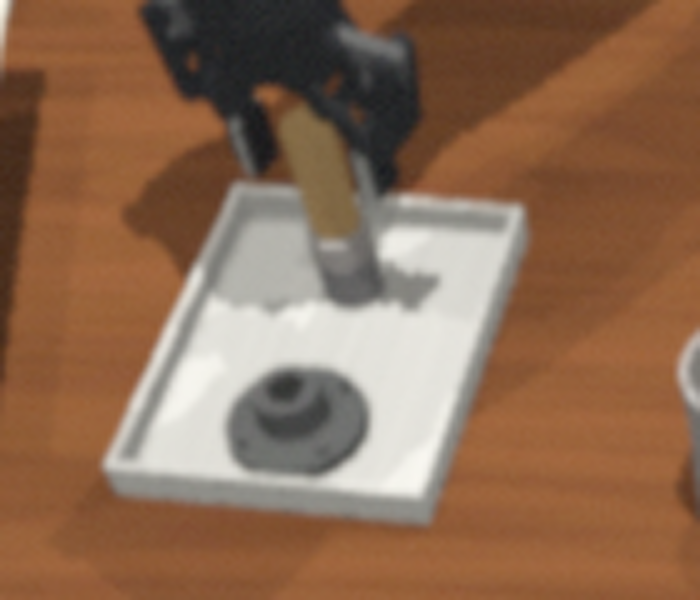

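Released and standing. Retreat straight up.

{"fn": "jog_arm", "kwargs": {
  "moves": [
    {"rx":0,"ry":0,"rz":0,"tx":0,"ty":0,"tz":-0.1,"grip":60},
    {"rx":0,"ry":0,"rz":0,"tx":0,"ty":0,"tz":-0.3,"grip":60},
    {"rx":0,"ry":0,"rz":0,"tx":0,"ty":0,"tz":-0.5,"grip":60},
    {"rx":0,"ry":0,"rz":0,"tx":0,"ty":0,"tz":-0.5,"grip":60},
    {"rx":0,"ry":0,"rz":0,"tx":0,"ty":0,"tz":-0.5,"grip":60},
    {"rx":0,"ry":0,"rz":0,"tx":0,"ty":0,"tz":-0.4,"grip":60},
    {"rx":0,"ry":0,"rz":0,"tx":0,"ty":0,"tz":-0.2,"grip":60},
    {"rx":0,"ry":0,"rz":0,"tx":0,"ty":0,"tz":0,"grip":60}
  ]
}}

```text
t: 13.95
tcp_pos: [0.4308, -0.3192, 0.2295]
ee_rot: [0.151, 0.988, -0.001, 0.001]
ft_force: [1.4, 0.1, -0.2]
finger_gap: 0.0599
```

```bash
python3 - <<'E'
from h import *
a=bot.get_image("wrist")[:,:,::-1];b=bot.get_image("scene")[:,:,::-1]
o=bot.get_obs();print(o["t"],o["tcp_pos"],o["ft_force"],o["finger_gap"])
S=bot.get_calibration("scene")
print(np.array(proj(S,np.array([[.4305,-.319,.124],[.4305,-.319,.004]]))))
for t in("dish_floor","tin","carton","spool","collar"):
    print(t,[( [round(float(x),3) for x in d["at"]],round(d["p"],2)) for d in bot.find_in("scene",t)])
cv2.imwrite("pics/s12.png",b);cv2.imwrite("pics/w12.png",a)
cv2.imwrite("pics/s12z.png",cv2.resize(b[110:230,130:270],None,fx=5,fy=5,interpolation=cv2.INTER_CUBIC))
E
```

```text
14.05 [ 0.4302493  -0.31879028  0.22705609] [-0.07627484 -0.41566364 -0.32342791] 0.06011764964295088
[[189.79508818 200.20395071]
 [134.22473164 167.97440935]]
dish_floor [([0.392, 0.058, 0.123], 0.9), ([0.644, 0.152, 0.12], 0.69), ([0.52, 0.08, 0.117], 0.68), ([0.531, 0.2, 0.121], 0.55)]
tin [([0.583, -0.083, 0.063], 0.63)]
carton [([0.804, 0.021, 0.052], 0.56)]
spool [([0.707, 0.268, 0.047], 0.81)]
collar [([0.756, -0.254, 0.027], 0.87)]
```

View pics/s12.png

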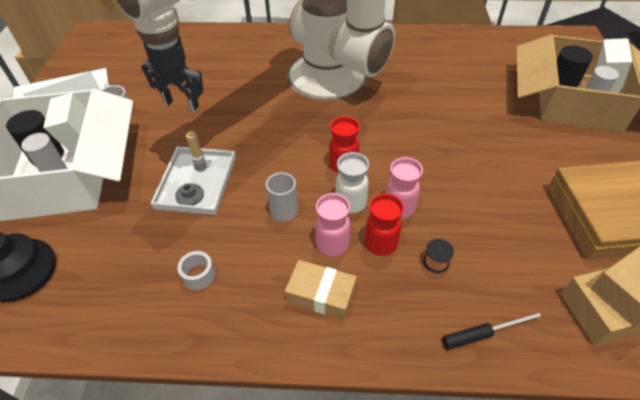

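View pics/s12z.png

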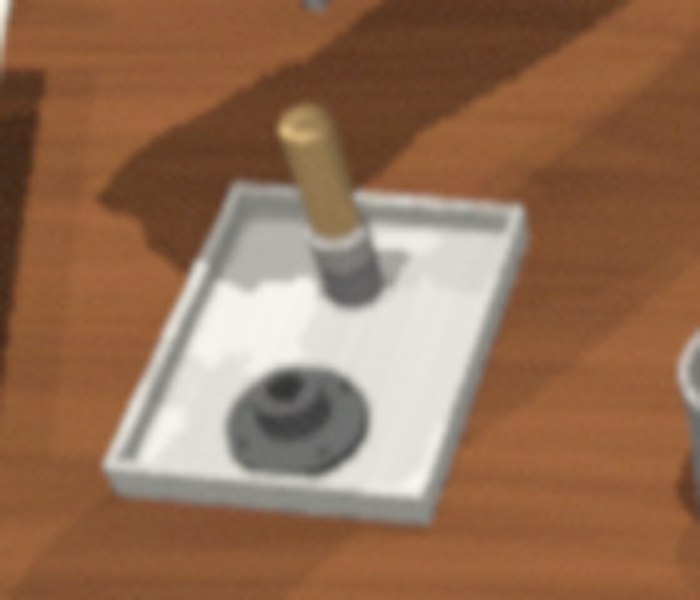

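```bash
python3 - <<'E'
from station import bot
print(bot.close_job())
E
```

```text
the job is handed in; nothing more can be done
None
```

The brush is standing upright on its bristles in the free half of the tray, beside the flange. It is released with the gripper clear above it, and I handed the job in at about 14.3 s. The hand-in gives no verdict.

- **Dip:** I gripped the brush by its handle and pushed its bristles into the white dispenser's dish. The wrist force rose by about 10 N and the dish visibly sat about 12 mm lower, which I read as the hard stop. After I lifted the brush out, the picture showed the dish back up.
- **Setting down:** I lowered the brush until I felt the tray floor, then opened the fingers slowly and raised the gripper straight up.
- **Last checks:** In the scene picture the handle's top is within a pixel of where an upright brush at that spot would show. The dish floor reads 0.117 m up. Dispenser, tin, carton, spool and collar read within about 5 mm of their starting readings, which is about the detector's own error.
- **Failed or disagreed:** The first move call was refused because every row needs all the keys; nothing moved. The fingers read about 25 mm on the 26 mm handle, and the top and scene cameras differed by about 5 mm on the dish; neither affected the job.

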